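# Uncover the dish and hold its float to the drying fan

## Robot

A 6-joint arm with a two-finger parallel gripper is mounted at the origin on the work surface. World frame = base frame: x ahead of the robot, y to its left, z up, the work surface at z = 0. Lengths are in m, angles in rad, forces in N, time in s.
With the tool pointing down it reaches from about 0.275 to 0.85 m from the base axis. Payload 19 kg.
Tool frame: the origin (TCP) lies between the finger pads, 19 mm behind the fingertips; this is the grasp point; z points along the fingers, y is the line along which they close (so a half turn about z gives the same grasp; the last joint's range is limited). The gripper opens to 85 mm and grips with 20 to 120 N. Pads are 22 mm wide; open, the fingers measure 114 mm over their backs; the gripper's body (76 mm by 85 mm) begins 54 mm behind the grasp point. The pads swing forward as they close: fully open they stand 13 mm farther back than shut.
Start: joints at [1.042, 0.15, 1.437, -0, 1.554, -0.134], TCP at [0.221, 0.531, 0.25] pointing down, gripper open.
Joint ranges: [-2.8, 2.8], [-0.68, 2.1], [0.12, 2.68], [-1.39, 4.53], [0.16, 2.79], [-2.81, 2.81]. Speed limits (rad/s): [1.89, 1.89, 2.22, 3.01, 3.01, 3.01].

## Interface

Orientations are given as [roll, pitch, yaw] about the fixed x, y, z axes, in that order (R = Rz(yaw) Ry(pitch) Rx(roll)).
In Python, from plant import ctrl gives the robot as it stands.
- The arm moves only by the shell command python3 -m handwheel 'ROWS' [FORCE]. ROWS is JSON, a list that holds one entry, the list of rows, each a list of 5 numbers: the shift along the tool's x, y, z in mm, then the turn about the tool's z in degrees, then the opening, from -1 (shut) to 1 (fully open). A call has 1 to 12 rows; each row shifts and turns the commanded pose from where the row before left it, along the tool's axes as they then stand; what a row does not reach is not made up. A row lasts 1/10 s, in which the tool goes at most 50 mm and 8.59 degrees, less where a joint would pass 70% of its speed; a pose out of reach is approached as far as the arm can. A call with a gripper value outside its range is refused whole. The fingers move at their own pace and stop on an object; FORCE is the grip in N (left out, the last holds). Time passes only in rows, so rows that do not move let the fingers close. It gives the time, the measured TCP pose, the force, the opening and the grip force at its end, in the units of the state.
- ctrl.get_obs(): the state, without advancing time (a new reading comes with each control period).
- ctrl.camera(name): name is "scene" or "side" or "wrist"; returns a dict with "color" (480x640x3 uint8, red, green, blue), "fx", "fy", "cx", "cy" (pixels), "view" (4x4, takes a point from world to camera coordinates). Camera axes: x right, y down, z forward; pixel columns grow to the right and rows downward; lengths in m; the calibration is good to about 2 mm. A picture is of the moment at which its call begins. There is no depth.
- ctrl.close_job(): hands the job in; it is judged then, once.
The state is a dict: "t": time; "qpos": joint angles; "dq": joint speeds; "tau": joint torques, N m; "tcp_pos": TCP position; "tcp_rot": TCP orientation; "contact_force": force on the tool from outside, world axes, zero at the start; "wrist_torque": the same for the moment, N m; "opening": finger opening in m; "finger_force": force on a finger pad.
Only numpy, scipy, OpenCV 4.12 (cv2) and the standard library are available. Lean on these libraries where they do the work, as an engineer would, in place of code of your own. Each camera call takes 0.05 s, during which the arm holds its last target. There are 200 camera calls.

## Task

Take the white gable-shaped drying frame off the steel dish and hang it astride the horizontal rail, letting go of it. Then lift the dish by its hoop handle a good 5 cm straight up off its board and, in the air, turn it a quarter turn (either way) so that the open arch of the handle faces the fan, keeping the dish level and the loose wooden ball in its middle all the while. Finish still holding the dish there, level and still above the board, and leave everything else where it is.

Things in the scene. Friction and masses are not known exactly. Their poses are not given: they have to be found in the camera images.
- frame: Loose white plastic frame, 170 g, like a gable roof of bars, standing over the dish. Origin between its feet, z up, ridge along its y, 158 mm long. Inner ridge 125 mm above the feet; sides slope down to feet at x = +-83 mm: a downward V, 33 deg either side of vertical, solid for 28 mm below the ridge. Upright grip fin on the ridge: 12 (x) x 70 (y) x 34 mm high, top 159 mm above the feet.
- frame_grip (a point): point in the frame's grip fin to put between the finger pads, 149 mm above the frame's feet (24 mm above the inner ridge line); with the TCP here the fingers clear the roof
- frame_apex (a point): middle of the frame's inner ridge line, 125 mm above its feet; when the frame hangs on the rail this point is 11 mm above the rail's axis
- rail: Fixed steel rail: round horizontal bar, 12 mm thick, 340 mm long along its own y, axis 160 mm above the table, on a post at each end. Origin on the table under the bar's middle
- rail_mid (a point): middle of the rail's bar, on its axis, axes as the rail's; the frame goes about here, its ridge along the bar
- board: Fixed wooden board 200 x 190 x 12 mm lying on the table; origin at the centre of its underside
- dish: Loose round steel dish, 0.24 kg, 117 mm wide, rim 28 mm high, inside a cone sloping 10 deg to the middle. Origin centre of underside, z up. Stiff hoop handle: flat legs 30 mm wide at x = +-58 mm, bar along x over the middle with a wooden sleeve 70 (x) x 16 (y) x 14 mm, 76 to 90 mm above the origin. The open arch looks along +-y. At the start a leg faces the fan.
- dish_grip (a point): centre of the hoop handle's wooden sleeve, above the dish's middle, 83 mm above the dish's underside; grip here across the dish's y
- ball: Loose wooden ball, 36 mm across, 18 g, lying in the middle of the dish; its top is about 45 mm above the dish's underside. Its axes turn as it rolls
- ball_center (a point): centre of the ball
- fan: Fixed black desk fan, 250 mm tall, 200 mm wide cage, base 160 mm wide. Origin at the centre of its base on the table; it blows along its own +y, towards the board. Its cage front is 37 mm ahead of the origin.
- jar: Bystander: small clear lidded jar, 64 mm wide, 85 mm tall; loose, to be left alone; origin at its underside
- mug: Bystander: white mug, 72 mm wide, 80 mm tall; loose, to be left alone; origin at its underside
- plate: Bystander: white plate, 180 mm wide, 22 mm high; loose, to be left alone; origin at its underside
- carton: Bystander: cardboard carton, 70 x 110 x 45 mm; loose, to be left alone; origin at its underside
- brush: Bystander: hand brush lying flat; loose, to be left alone; origin at its underside
Not all that is in view belongs to the job. Leave any green or purple look-alike of the dish alone.

How it is judged:
By the outcome, as a careful person would: the job done as asked, in the order asked, and still so for the second after the job is handed in, while the arm keeps its last pose, push and grip.
It also fails if it takes over 61 s, if anything falls off the work surface, if the arm or the gripper's body presses on something with over 40 N, if the wrist force passes 120 N, or if a joint passes its speed limit or range.

## Working session

There is one attempt and no reset: what is moved stays moved. The work goes in short steps, Python scripts to look and compute and a shell command to move; the robot and the scene stay as the last step left them, time stands still between calls to the robot, and variables do not carry over. Pictures are saved under pics/ and viewed, at most 11 in all, crops included, and the job is handed in when it is done.

```bash
mkdir -p pics; cat > h.py <<'E'
import numpy as np, cv2, pickle
from plant import ctrl
def snap(n,f):
    c=ctrl.camera(n); cv2.imwrite(f'pics/{f}.png',c['color'][:,:,::-1]); pickle.dump(c,open(f'pics/{f}.pkl','wb')); return c
def load(f): return pickle.load(open(f'pics/{f}.pkl','rb'))
def ray(c,u,v):
    V=np.array(c['view']);R=V[:3,:3];o=-R.T@V[:3,3]
    return o,R.T@np.array([(u-c['cx'])/c['fx'],(v-c['cy'])/c['fy'],1.])
def plane(c,u,v,z):
    o,d=ray(c,u,v); return o+d*(z-o[2])/d[2]
def proj(c,p):
    V=np.array(c['view']);q=V[:3,:3]@np.array(p)+V[:3,3]; return np.array([c['fx']*q[0]/q[2]+c['cx'],c['fy']*q[1]/q[2]+c['cy']])
def tri(cs,uv):
    A=0;b=0
    for c,(u,v) in zip(cs,uv):
        o,d=ray(c,u,v);d/=np.linalg.norm(d);P=np.eye(3)-np.outer(d,d);A=A+P;b=b+P@o
    p=np.linalg.solve(A,b); return p,[np.round(proj(c,p)-uv_,1) for c,uv_ in zip(cs,uv)]
E
python3 - <<'E'
from h import *
for n in ("scene","side"):
    c=snap(n,n+'0'); V=np.array(c['view']); print(n,-V[:3,:3].T@V[:3,3],V[2,:3],c['fx'])
o=ctrl.get_obs(); print(o['t'],o['tcp_pos'],o['tcp_rot'],o['opening'])
E
```

```text
scene [ 1.20088158 -0.70078977  0.7394456 ] [-0.61372006  0.55696409 -0.55958797] 448.28560077886164
side [ 0.1581877  -0.94827748  0.90770174] [ 0.28012744  0.71281704 -0.64297783] 589.3474443881751
0.1 [0.221077   0.53058641 0.24945193] [-3.14051285e+00 -1.44343732e-04  2.74675942e+00] 0.0854911974192828
```

View pics/scene0.png

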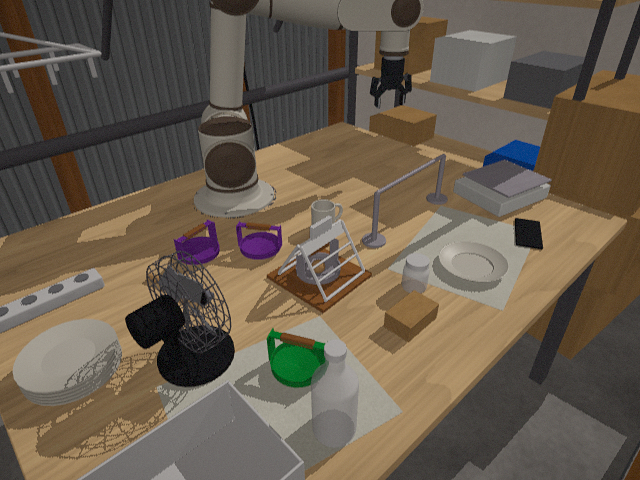

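View pics/side0.png

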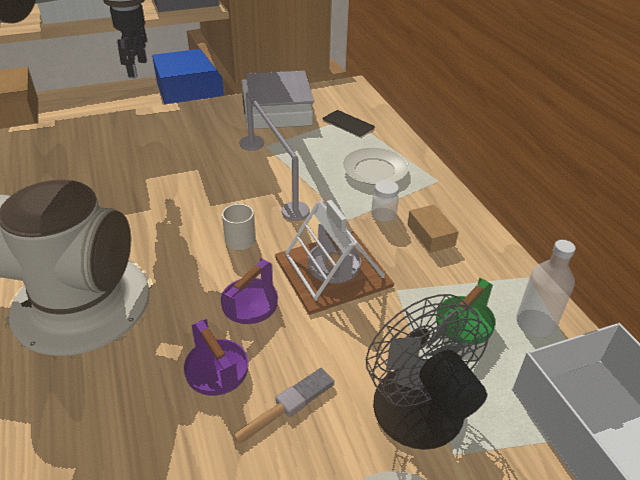

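Scene: the steel dish with the white frame sits on the brown board at scene (320,270) / side (335,255). The rail runs from scene (375,195) to (442,158). The look-alikes are the purple dishes at scene (197,245) and (258,240) and the green one at (297,360); the white wire rack at scene (50,50) could be mistaken for the frame. I choose the steel dish and the white gable on the board, and check the choice in one close crop.

```bash
python3 - <<'E'
from h import *
a=cv2.imread('pics/scene0.png')[210:310,262:382]; b=cv2.imread('pics/side0.png')[190:320,270:400]
a=cv2.resize(a,(400,333),interpolation=cv2.INTER_CUBIC); b=cv2.resize(b,(400,400),interpolation=cv2.INTER_CUBIC)
im=np.zeros((400,800,3),np.uint8); im[:333,:400]=a; im[:,400:]=b; cv2.imwrite('pics/crop0.png',im)
c=cv2.imread('pics/scene0.png')[145:255,350:460]; d=cv2.imread('pics/side0.png')[85:225,235:320]
im=np.zeros((560,800,3),np.uint8); im[:440,:440]=cv2.resize(c,(440,440),interpolation=cv2.INTER_CUBIC); im[:,440:780]=cv2.resize(d,(340,560),interpolation=cv2.INTER_CUBIC); cv2.imwrite('pics/crop1.png',im)
E
```

```text
(no output)
```

View pics/crop0.png

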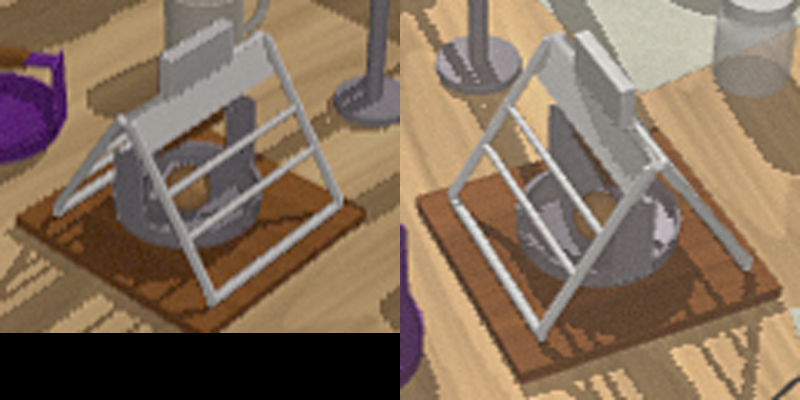

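View pics/crop1.png

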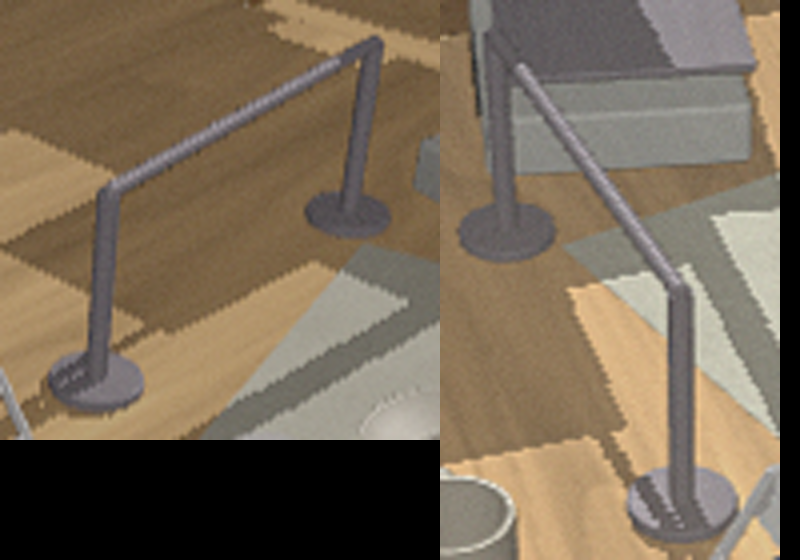

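The crop confirms the steel dish with the ball, under the white gable with its fin. The ridge ends are at scene (299,247)/(342,221) and side (354,244)/(318,204). The rail ends are at scene (378,192)/(444,155) and side (295,157)/(247,95).

```bash
python3 - <<'E'
from h import *
S=load('scene0');D=load('side0')
s=lambda x,y:(262+x/3.333,210+y/3.33)
d=lambda x,y:(270+(x-400)/3.077,190+y/3.077)
r=lambda x,y:(350+x/4,145+y/4)
q=lambda x,y:(235+(x-440)/4,85+y/4)
P={}
for n,a,b in [('ridge fan',s(124,122),d(659,165)),('ridge far',s(266,38),d(548,42)),('fin top mid',s(196,46),d(604,62)),
 ('foot -x fan',s(58,212),d(540,335)),('foot +x fan',s(215,300),d(748,265)),('rail near',r(112,188),q(680,288)),('rail far',r(376,42),q(490,40)),('base near',r(96,380),q(682,502)),('base far',r(347,214),q(506,232)),
 ('fin fan topcorner',s(166,66),d(628,92)),('fin far top',s(226,26),d(580,35))]:
    p,e=tri((S,D),(a,b)); P[n]=p; print(n,p.round(4),*e)
for n,z,pp in [('foot+x far',.012,plane(S,*s(340,203),.012)),('foot-x far',.012,plane(D,*d(453,195),.012))]: print(n,pp.round(4))
for a in [s(18,217),s(365,213)]: print('board S',plane(S,*a,.012).round(4))
for a in [d(416,200),d(780,285),d(525,380)]: print('board D',plane(D,*a,.012).round(4))
print('ball',tri((S,D),(s(193,187),d(596,218))))
for a,b in [('ridge fan','ridge far'),('rail near','rail far'),('base near','base far'),('fin fan topcorner','fin far top')]:
    v=P[b]-P[a]; print(a,np.degrees(np.arctan2(v[1],v[0])),np.linalg.norm(v),((P[a]+P[b])/2).round(4))
# fan: base outline dark mask
print('fan base', plane(S,196,358,0.01),plane(D,419,408,0.01))
E
```

```text
ridge fan [ 0.5368 -0.1594  0.1383] [-0.1  0.1] [-0.  -0.1]
ridge far [ 0.5186 -0.0014  0.1293] [-0.4  0.7] [-0.2 -1. ]
fin top mid [ 0.5287 -0.0819  0.1651] [ 0.2 -0.4] [0.1 0.5]
foot -x fan [ 0.4559 -0.1637  0.0132] [-0.1  0.2] [-0.1 -0.2]
foot +x fan [ 0.616  -0.1485  0.015 ] [-0.5  0.8] [-0.3 -1. ]
rail near [0.5142 0.1419 0.1604] [-0.2  0.4] [-0.1 -0.5]
rail far [0.4921 0.4838 0.1542] [-0.3  0.7] [-0.1 -0.9]
base near [0.5136 0.1401 0.0042] [-0.1  0.2] [-0.1 -0.3]
base far [0.4935 0.4788 0.0031] [-0.1  0.2] [-0.  -0.2]
fin fan topcorner [ 0.5325 -0.1147  0.1641] [ 0.2 -0.3] [0.1 0.4]
fin far top [ 0.5244 -0.0482  0.165 ] [ 0.1 -0.1] [0.  0.1]
foot+x far [0.5979 0.0053 0.012 ]
foot-x far [ 0.4436 -0.0116  0.012 ]
board S [ 0.4377 -0.1886  0.012 ]
board S [0.6197 0.0101 0.012 ]
board D [ 0.4166 -0.008   0.012 ]
board D [ 0.6297 -0.174   0.012 ]
board D [ 0.4332 -0.1978  0.012 ]
ball (array([ 0.52527182, -0.0857847 ,  0.03292898]), [array([-0.5,  0.8]), array([-0.3, -1.1])])
ridge fan 96.56797642284012 0.1593562647200468 [ 0.5277 -0.0804  0.1338]
rail near 93.68989532215122 0.34266716203760267 [0.5032 0.3128 0.1573]
base near 93.39564265141054 0.3393348817699783 [0.5035 0.3095 0.0036]
fin fan topcorner 96.98764652646427 0.06699280782854632 [ 0.5285 -0.0814  0.1645]
fan base [ 0.55322649 -0.46381561  0.01      ] [ 0.53901569 -0.46486069  0.01      ]
```

```bash
python3 -m handwheel '[[[0,0,0,7.6,1],[0,0,0,7.6,1],[0,0,0,7.6,1],[0,0,0,7.6,1],[0,0,0,7.6,1],[0,0,0,7.6,1],[0,0,0,7.6,1],[0,0,0,7.6,1],[-15,5,0,0,1],[-30,11,0,0,1],[-30,11,0,0,1],[-30,11,0,0,1]]]'
python3 -m handwheel '[[[-45,16.4,0,0,1],[-45,16.4,0,0,1],[-45,16.4,0,0,1],[-45,16.4,0,0,1],[-45,16.4,0,0,1],[-45,16.4,0,0,1],[-45,16.4,0,0,1],[-45,16.4,0,0,1],[-45,16.4,0,0,1],[-45,16.4,0,0,1],[-30,11,0,0,1],[-20,7,0,0,1]]]'
python3 -m handwheel '[[[-20,7,0,0,1],[-10,4,0,0,1],[-5,2,0,0,1],[0,0,0,0,1]]]'
python3 - <<'E'
from h import *
o=ctrl.get_obs(); print(o['t'],o['tcp_pos'],o['tcp_rot'],o['qpos'])
c=snap('wrist','w1')
E
```

```text
t: 1.3
tcp_pos: [0.2713, 0.429, 0.2497]
tcp_rot: [-3.141, 0.001, 1.689]
contact_force: [1.0, -0.5, 0.2]
opening: 0.0855
finger_force: 0.0
t: 2.5
tcp_pos: [0.5091, -0.0479, 0.2495]
tcp_rot: [-3.141, 0.0, 1.687]
contact_force: [0.4, 0.5, -0.6]
opening: 0.0858
finger_force: 0.0
t: 2.9
tcp_pos: [0.5258, -0.0784, 0.2499]
tcp_rot: [-3.141, -0.0, 1.686]
contact_force: [0.4, 0.2, 0.3]
opening: 0.0851
finger_force: 0.0
2.9 [ 0.52579002 -0.07841659  0.24985809] [-3.14122646e+00 -1.32469066e-04  1.68627980e+00] [-2.93010824e-01  6.00958254e-02  1.53713837e+00 -2.39023995e-05
  1.54474715e+00 -4.08493695e-01]
```

View pics/w1.png

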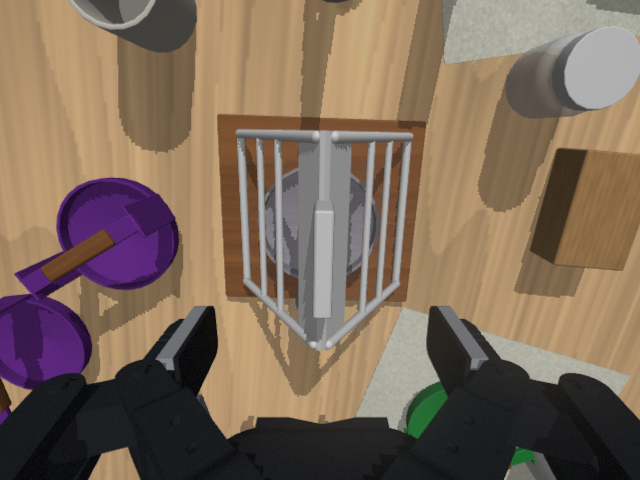

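The wrist view shows the fin top spanning from (323,204) to (322,318) with ridge ends at (325,135) and (319,346), nearly along the tool axis.

```bash
python3 - <<'E'
from h import *
c=load('w1')
for z in (.165,.171):
    a=plane(c,324,204,z);b=plane(c,322,318,z);print(z,a,b,np.linalg.norm(a-b),(a+b)/2,np.degrees(np.arctan2(*(a-b)[1::-1])))
for z in(.137,.145):
    a=plane(c,325,133,z);b=plane(c,319,346,z);print(z,np.linalg.norm(a-b),(a+b)/2,np.degrees(np.arctan2(*(a-b)[1::-1])))
E
```

```text
0.165 [ 0.52452202 -0.04372503  0.165     ] [ 0.53198265 -0.11837849  0.165     ] 0.07502532156389019 [ 0.52825233 -0.08105176  0.165     ] 95.70700974044406
0.171 [ 0.52434638 -0.04255378  0.171     ] [ 0.53159285 -0.11506431  0.171     ] 0.07287172277365112 [ 0.52796961 -0.07880904  0.171     ] 95.70700974044404
0.137 0.1540922890167283 [ 0.52747981 -0.08089343  0.137     ] 95.05966262414204
0.145 0.14889136881188914 [ 0.52717346 -0.07826173  0.145     ] 95.05966262414202
```

```bash
python3 -m handwheel '[[[-2,2,15,1,1],[0,0,20,0,1],[0,0,20,0,1],[0,0,15,0,1],[0,0,10,0,1],[0,0,5,0,1],[0,0,4,0,1],[0,0,0,0,1],[0,0,0,0,-1],[0,0,0,0,-1],[0,0,0,0,-1],[0,0,0,0,-1]]]' 60
python3 -m handwheel '[[[0,0,0,0,-1],[0,0,0,0,-1],[0,0,0,0,-1],[0,0,0,0,-1]]]' 60
```

```text
t: 4.15
tcp_pos: [0.5283, -0.0802, 0.1612]
tcp_rot: [3.141, 0.0, 1.668]
contact_force: [-0.1, 0.2, 0.3]
opening: 0.0281
finger_force: 0.0
t: 4.55
tcp_pos: [0.5281, -0.0801, 0.1609]
tcp_rot: [-3.141, -0.0, 1.668]
contact_force: [0.4, 0.6, -2.3]
opening: 0.011
finger_force: 61.7
```

```bash
python3 -m handwheel '[[[0,0,-4,0,-1],[0,0,-8,0,-1],[0,0,-14,0,-1],[0,0,-20,0,-1],[0,0,-25,0,-1],[0,0,-25,0,-1],[0,0,-25,0,-1],[0,0,-25,0,-1],[0,0,-20,0,-1],[0,0,-10,0,-1],[0,0,-4,0,-1],[0,0,0,0,-1]]]' 60
python3 - <<'E'
from h import *
snap('scene','s2');snap('side','d2')
S=load('s2');D=load('d2');print(ctrl.get_obs()['tcp_pos'],ctrl.get_obs()['contact_force'])
a=cv2.imread('pics/s2.png')[110:310,230:430];b=cv2.imread('pics/d2.png')[110:310,230:430]
cv2.imwrite('pics/c2.png',np.hstack([cv2.resize(x,(400,400),interpolation=cv2.INTER_CUBIC) for x in(a,b)]))
E
```

```text
t: 5.75
tcp_pos: [0.5282, -0.0801, 0.3411]
tcp_rot: [3.142, 0.0, 1.668]
contact_force: [0.3, 0.2, -2.3]
opening: 0.0112
finger_force: 61.7
[ 0.52802375 -0.08006391  0.34011558] [-0.59423156 -0.06009973 -1.9781561 ]
```

View pics/c2.png

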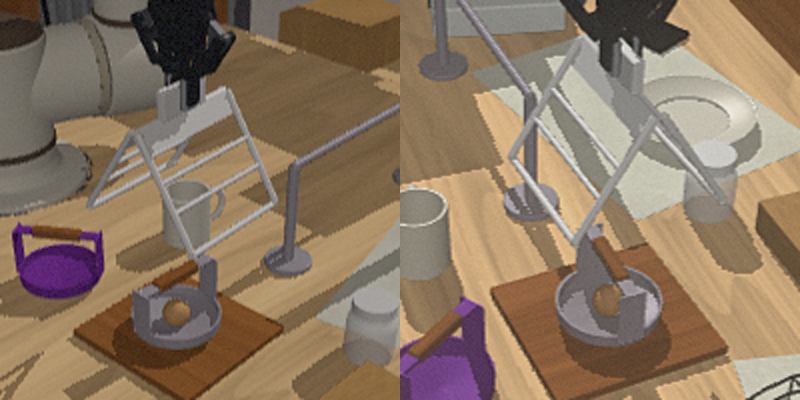

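The frame is clear and level in the grip. The dish stays on the board with the ball in the middle; its sleeve runs from scene (306,253) to (330,242) and side (326,230) to (343,248). Next, the carry to above the rail.

```bash
python3 -m handwheel '[[[5,0,0,0,-1],[10,0,0,0,-1],[15,0.5,0,0,-1],[20,1,0,0,-1],[25,1,0,0,-1],[25,1,0,0,-1],[25,1,0,0,-1],[25,1,0,0,-1],[25,1,0,0,-1],[25,1,0,0,-1],[25,1,0,0,-1],[25,1,0,0,-1]]]' 60
python3 -m handwheel '[[[25,1,0,0,-1],[25,1,0,0,-1],[25,1,0,0,-1],[25,1,0,0,-1],[22,1,0,0,-1],[18,0,0,0,-1],[12,0,0,0,-1],[8,0,0,1,-1],[6,0,0,1,-1],[0,0,0,0,-1],[0,0,0,0,-1]]]' 60
python3 - <<'E'
from h import *
S=snap('scene','s3');D=snap('side','d3');print(ctrl.get_obs()['tcp_pos'],ctrl.get_obs()['tcp_rot'])
W=snap('wrist','w3')
a=S['color'][60:260,330:530,::-1];b=D['color'][10:210,190:390,::-1]
cv2.imwrite('pics/c3.png',np.hstack([cv2.resize(x,(400,400),interpolation=cv2.INTER_CUBIC) for x in(a,b)]))
E
```

```text
t: 7.05
tcp_pos: [0.5125, 0.1718, 0.341]
tcp_rot: [3.142, -0.0, 1.669]
contact_force: [0.7, -0.7, -2.6]
opening: 0.0112
finger_force: 61.7
t: 8.15
tcp_pos: [0.5023, 0.3351, 0.341]
tcp_rot: [-3.142, 0.0, 1.633]
contact_force: [0.9, 0.4, -1.9]
opening: 0.0111
finger_force: 61.7
[0.50239273 0.33493148 0.34106796] [3.14145690e+00 1.24769047e-04 1.63304024e+00]
```

View pics/c3.png

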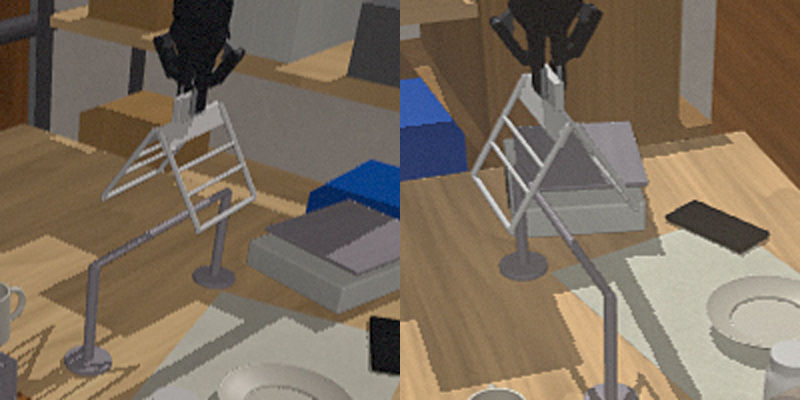

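The frame hangs level about 24 mm past the rail's middle. Frame end: scene ridge (410,125), feet (381,159) and (430,175); side ridge (276,72), feet (246,125) and (306,113). I check its tilt and lateral position against the rail.

```bash
python3 - <<'E'
from h import *
S=load('s3');D=load('d3')
s=lambda x,y:(330+x/2,60+y/2)
d=lambda x,y:(190+(x-400)/2,10+y/2)
for n,a,b in [('ridge',s(160,131),d(572,125)),('foot-x',s(103,197),d(513,231)),('foot+x',s(200,230),d(632,207)),('railnear',s(95,265),d(610,294))]:
    p,e=tri((S,D),(a,b));print(n,p.round(4),*e)
E
```

```text
ridge [0.51   0.2617 0.3149] [-0.1  0.3] [-0.  -0.4]
foot-x [0.4305 0.2501 0.1982] [-0.1  0.3] [-0.1 -0.4]
foot+x [0.586  0.2712 0.1923] [-0.2  0.4] [-0.1 -0.5]
railnear [0.514  0.1407 0.1601] [-0.1  0.1] [-0.  -0.1]
```

```bash
python3 -m handwheel '[[[-8,0,0,0,-1],[-10,0,0,0,-1],[-6,0,0,0,-1],[0,0,8,0,-1],[0,0,20,0,-1],[0,0,25,0,-1],[0,0,25,0,-1],[0,0,25,0,-1],[0,0,20,0,-1],[0,0,12,0,-1],[0,0,5,0,-1],[0,0,0,0,-1]]]' 60
python3 -m handwheel '[[[0,0,2,0,-1],[0,0,2,0,-1],[0,0,0,0,-1]]]' 60
```

```text
t: 9.5
tcp_pos: [0.5037, 0.3114, 0.2008]
tcp_rot: [-3.141, 0.0, 1.633]
contact_force: [-0.2, 0.4, -2.0]
opening: 0.0112
finger_force: 61.6
t: 9.8
tcp_pos: [0.5037, 0.3115, 0.1976]
tcp_rot: [3.141, -0.0, 1.633]
contact_force: [-2.9, -0.0, 1.6]
opening: 0.0111
finger_force: 62.2
```

```bash
python3 -m handwheel '[[[0,-1,0,0,-1],[0,0,1,0,-1],[0,0,0,0,-1]]]' 60
```

```text
t: 10.1
tcp_pos: [0.5027, 0.3113, 0.196]
tcp_rot: [-3.141, 0.0, 1.633]
contact_force: [-1.6, -0.1, -0.6]
opening: 0.0106
finger_force: 62.1
```

```bash
python3 -m handwheel '[[[0,-0.4,0.6,0,-1],[0,0,0,0,-1],[0,0,0,0,-0.6],[0,0,0,0,-0.5],[0,0,0,0,-0.4],[0,0,0,0,-0.2],[0,0,0,0,0],[0,0,0,0,0.4],[0,0,0,0,0.4],[0,0,0,0,0.4],[0,0,0,0,0.4]]]' 30
python3 -m handwheel '[[[0,0,-5,0,0.4],[0,0,-10,0,0.4],[0,0,-20,0,0.4],[0,0,-25,0,0.4],[0,0,-25,0,0.4],[0,0,-20,0,0.4],[0,0,-10,0,0.4],[0,0,0,0,0.4]]]'
python3 - <<'E'
from h import *
S=snap('scene','s4');D=snap('side','d4');print(ctrl.get_obs()['tcp_pos'])
a=S['color'][60:260,330:530,::-1];b=D['color'][10:210,190:390,::-1]
cv2.imwrite('pics/c4.png',np.hstack([cv2.resize(x,(400,400),interpolation=cv2.INTER_CUBIC) for x in(a,b)]))
E
```

```text
t: 11.2
tcp_pos: [0.5024, 0.3113, 0.1954]
tcp_rot: [-3.142, 0.0, 1.633]
contact_force: [0.1, -0.4, -0.2]
opening: 0.0598
finger_force: 0.0
t: 12.0
tcp_pos: [0.5026, 0.3114, 0.3119]
tcp_rot: [3.139, -0.001, 1.633]
contact_force: [-0.2, -0.7, -0.5]
opening: 0.0598
finger_force: 0.0
[0.50225447 0.31125686 0.30966017]
```

View pics/c4.png

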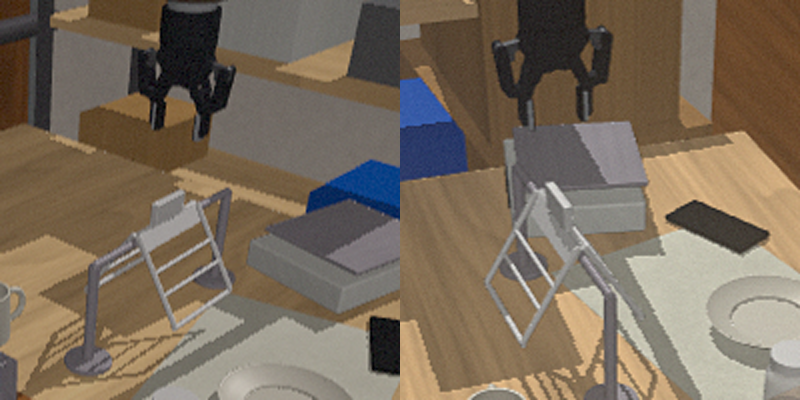

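The frame now hangs astride the rail, fin at scene (415,165), with the gripper free above it. Now locate the dish sleeve from the earlier pair of views.

```bash
python3 - <<'E'
from h import *
S=load('s2');D=load('d2')
s=lambda x,y:(230+x/2,110+y/2)
d=lambda x,y:(230+(x-400)/2,110+y/2)
Q=[]
for n,a,b in [('fan end',s(155,286),d(624,277)),('far end',s(198,266),d(594,240)),('ball',s(176,313),d(606,301))]:
    p,e=tri((S,D),(a,b));Q.append(p);print(n,p.round(4),*e)
v=Q[1]-Q[0];m=(Q[0]+Q[1])/2;print(m,np.linalg.norm(v),np.degrees(np.arctan2(v[1],v[0])))
o=ctrl.get_obs();y=o['tcp_rot'][2];w=m-o['tcp_pos']
print(w@[np.cos(y),np.sin(y),0],w@[np.sin(y),-np.cos(y),0],np.degrees(y))
E
```

```text
fan end [ 0.5267 -0.1254  0.0985] [ 0.1 -0.2] [0.1 0.2]
far end [ 0.5227 -0.0494  0.0892] [-0.  0.] [-0. -0.]
ball [ 0.523  -0.0889  0.0346] [-0.1  0.1] [-0.  -0.1]
[ 0.52467729 -0.08741074  0.09385024] 0.07673623845026853 92.99718668214852
-0.39928970042307965 -0.0025247434803346617 93.58145602462302
```

```bash
python3 -m handwheel '[[[-15,0,0,0,1],[-30,0,0,0,1],[-40,0,0,0,1],[-40,0,0,0,1],[-40,0,0,0,1],[-40,0,0,0,1],[-40,0,0,0,1],[-40,0,0,0,1],[-40,0,0,0,1],[-30,0,0,0,1],[-20,0,0,0,1],[-14,0,0,0,1]]]'
python3 -m handwheel '[[[-10,-3,10,0,1],[0,0,25,0,1],[0,0,20,0,1],[0,0,5,0,1],[0,0,0,0,1]]]'
python3 - <<'E'
from h import *
snap('wrist','w5');print(ctrl.get_obs()['tcp_pos'],ctrl.get_obs()['tcp_rot'])
E
```

```text
t: 13.3
tcp_pos: [0.5261, -0.0789, 0.3095]
tcp_rot: [-3.14, -0.0, 1.632]
contact_force: [-0.5, 0.3, 0.2]
opening: 0.0857
finger_force: 0.0
t: 13.8
tcp_pos: [0.5239, -0.0867, 0.2497]
tcp_rot: [-3.14, -0.0, 1.634]
contact_force: [-0.3, 0.2, 1.3]
opening: 0.0855
finger_force: 0.0
[ 0.52422714 -0.08686197  0.25068945] [-3.14156378e+00  4.48981124e-05  1.63380399e+00]
```

View pics/w5.png

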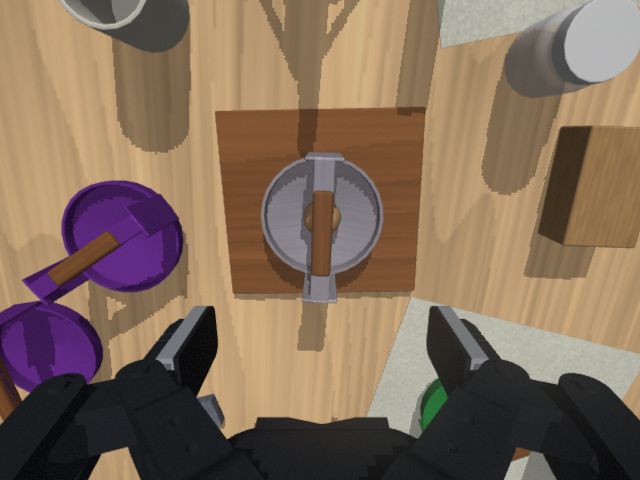

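The wrist view shows the sleeve from (323,192) to (321,275), the dish rim around (322,215) and the ball under the sleeve at (322,216).

```bash
python3 - <<'E'
from h import *
c=load('w5');o=ctrl.get_obs();y=o['tcp_rot'][2]
for z,p,q in[(.102,(323,192),(321,275)),(.1,(324.5,154),(319.5,301))]:
    a=plane(c,*p,z);b=plane(c,*q,z);m=(a+b)/2;w=m-o['tcp_pos'];print(np.linalg.norm(a-b),m,np.degrees(np.arctan2(*(a-b)[1::-1])), w@[np.cos(y),np.sin(y),0],w@[np.sin(y),-np.cos(y),0])
print('rim',[ (plane(c,*p,.04)) for p in((262,214),(383,214),(322,273))])
# fan base: dark pixels in side/scene near table, base ellipse
for n,R in(('s2',(150,240,325,390)),('d2',(365,475,390,450))):
    k=load(n);u0,u1,v0,v1=R;g=k['color'].astype(int).max(2)<45;m=np.zeros_like(g,np.uint8);m[v0:v1,u0:u1]=g[v0:v1,u0:u1]
    vs,us=np.nonzero(m);
    L=us.min();Rr=us.max();B=vs.max();print(n,L,vs[us==L].mean(),Rr,vs[us==Rr].mean(),B,us[vs==B].mean(),'mid',plane(k,(L+Rr)/2,(vs[us==L].mean()+vs[us==Rr].mean())/2,.01))
E
```

```text
0.06765869893322067 [ 0.52541546 -0.08888944  0.102     ] 92.27166731312272 -0.0020982667874674134 0.0010582956541002296
0.11983466181144703 [ 0.52520797 -0.0871046   0.1       ] 91.71561922688247 -0.0003039028230292933 0.0009636031869568783
rim [array([ 0.46858925, -0.08963271,  0.04      ]), array([ 0.58287264, -0.08244895,  0.04      ]), array([ 0.52903535, -0.14598148,  0.04      ])]
s2 150 335.0 233 350.5 386 186.4 mid [ 0.50874993 -0.44924636  0.01      ]
d2 374 402.0 474 400.14285714285717 448 424.42857142857144 mid [ 0.55388191 -0.45536463  0.01      ]
```

```bash
python3 -m handwheel '[[[-1.5,1,15,1.6,1],[0,0,25,0,1],[0,0,30,0,1],[0,0,30,0,1],[0,0,25,0,1],[0,0,15,0,0.5],[0,0,10,0,0.2],[0,0,5,0,0],[0,0,0.5,0,-0.2],[0,0,0,0,-0.4],[0,0,0,0,-0.4]]]' 30
python3 -m handwheel '[[[0,0,0,0,-0.5],[0,0,0,0,-0.55],[0,0,0,0,-0.6],[0,0,0,0,-0.65],[0,0,0,0,-0.7],[0,0,0,0,-0.8],[0,0,0,0,-1],[0,0,0,0,-1]]]' 30
python3 -m handwheel '[[[0,0,0,0,-1],[0,0,0,0,-1],[0,0,0,0,-1]]]' 80
```

```text
t: 14.95
tcp_pos: [0.5257, -0.0887, 0.0957]
tcp_rot: [3.14, 0.001, 1.605]
contact_force: [0.3, -0.5, -0.4]
opening: 0.0254
finger_force: 0.0
t: 15.75
tcp_pos: [0.5253, -0.0886, 0.0951]
tcp_rot: [-3.141, 0.0, 1.605]
contact_force: [-4.8, -0.0, 4.9]
opening: 0.0153
finger_force: 29.6
t: 16.05
tcp_pos: [0.5253, -0.0886, 0.0952]
tcp_rot: [-3.141, 0.0, 1.605]
contact_force: [-4.2, 0.2, 7.6]
opening: 0.0146
finger_force: 78.1
```

```bash
python3 -m handwheel '[[[0,0,-0.5,0,-1],[0,0,-1,0,-1],[0,0,-2,0,-1],[0,0,-3,0,-1],[0,0,-4,0,-1],[0,0,-5,0,-1],[0,0,-5,0,-1],[0,0,-5,0,-1],[0,0,-5,0,-1],[0,0,-5,0,-1],[0,0,-5,0,-1],[0,0,-5,0,-1]]]' 80
python3 -m handwheel '[[[0,0,-5,0,-1],[0,0,-5,0,-1],[0,0,-5,0,-1],[0,0,-4,0,-1],[0,0,-3,0,-1],[0,0,-2,0,-1],[0,0,-1,0,-1],[0,0,-0.5,0,-1],[0,0,0,0,-1],[0,0,0,0,-1]]]' 80
python3 - <<'E'
from h import *
S=snap('scene','s6');D=snap('side','d6');o=ctrl.get_obs();print(o['tcp_pos'],o['wrist_torque'])
a=S['color'][130:330,230:430,::-1];b=D['color'][130:330,230:430,::-1]
cv2.imwrite('pics/c6.png',np.hstack([cv2.resize(x,(400,400),interpolation=cv2.INTER_CUBIC) for x in(a,b)]))
E
```

```text
t: 17.25
tcp_pos: [0.5254, -0.0886, 0.1408]
tcp_rot: [-3.142, 0.0, 1.605]
contact_force: [-0.2, -0.0, -3.3]
opening: 0.0146
finger_force: 78.1
t: 18.25
tcp_pos: [0.5253, -0.0885, 0.1657]
tcp_rot: [-3.141, -0.0, 1.605]
contact_force: [-0.6, 0.0, -3.2]
opening: 0.0142
finger_force: 78.0
[ 0.52530861 -0.08854779  0.16578474] [ 0.01659506 -0.01808703 -0.04449833]
```

View pics/c6.png

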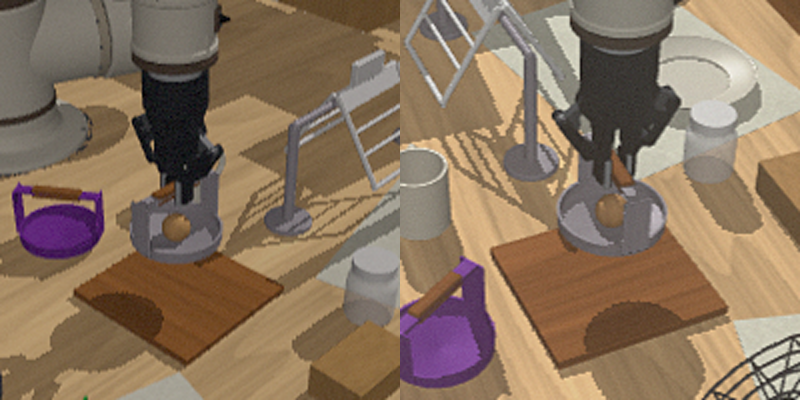

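The dish hangs level 70 mm up with the ball in the middle (scene (318,244), side (335,235)). Now a slow quarter turn.

```bash
python3 -m handwheel '[[[0,0,0,0.5,-1],[0,0,0,1,-1],[0,0,0,2,-1],[0,0,0,3,-1],[0,0,0,3.5,-1],[0,0,0,3.5,-1],[0,0,0,3.5,-1],[0,0,0,3.5,-1],[0,0,0,3.5,-1],[0,0,0,3.5,-1],[0,0,0,3.5,-1],[0,0,0,3.5,-1]]]' 80
python3 -m handwheel '[[[0,0,0,3.5,-1],[0,0,0,3.5,-1],[0,0,0,3.5,-1],[0,0,0,3.5,-1],[0,0,0,3.5,-1],[0,0,0,3.5,-1],[0,0,0,3.5,-1],[0,0,0,3.5,-1],[0,0,0,3.5,-1],[0,0,0,3.5,-1],[0,0,0,3.5,-1],[0,0,0,3.5,-1]]]' 80
python3 -m handwheel '[[[0,0,0,3.5,-1],[0,0,0,3,-1],[0,0,0,2.5,-1],[0,0,0,2,-1],[0,0,0,1,-1],[0,0,0,0.5,-1],[0,0,0,0,-1],[0,0,0,0,-1],[0,0,0,0,-1],[0,0,0,0,-1],[0,0,0,0,-1],[0,0,0,0,-1]]]' 80
python3 - <<'E'
from h import *
S=snap('scene','s7');D=snap('side','d7');o=ctrl.get_obs();print(o['tcp_pos'],o['tcp_rot'],o['wrist_torque'])
a=S['color'][60:360,150:450,::-1];b=D['color'][60:360,230:530,::-1]
cv2.imwrite('pics/c7.png',np.hstack([cv2.resize(x,(400,400),interpolation=cv2.INTER_CUBIC) for x in(a,b)]))
E
```

```text
t: 19.55
tcp_pos: [0.5254, -0.0885, 0.1659]
tcp_rot: [3.142, 0.0, 1.0]
contact_force: [-0.2, -0.6, -2.3]
opening: 0.0143
finger_force: 78.0
t: 20.75
tcp_pos: [0.5254, -0.0885, 0.1659]
tcp_rot: [3.142, 0.0, 0.267]
contact_force: [-0.3, -0.7, -3.2]
opening: 0.0143
finger_force: 78.1
t: 21.95
tcp_pos: [0.5254, -0.0885, 0.1659]
tcp_rot: [3.142, 0.0, 0.052]
contact_force: [1.3, -0.8, -3.3]
opening: 0.0145
finger_force: 78.1
[ 0.52537243 -0.08856687  0.16590663] [3.14146859e+00 7.79385144e-05 5.20728862e-02] [ 0.0163768  -0.04934595 -0.02556779]
```

View pics/c7.png

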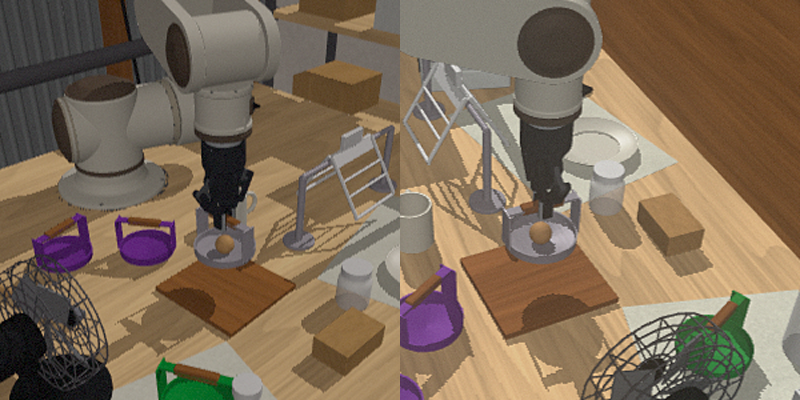

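The dish is held over the board with its arch towards the fan and the ball at scene (319,242), side (336,235). I check numerically that the ball stays put before handing in.

```bash
python3 -m handwheel '[[[0,0,0,0,-1],[0,0,0,0,-1],[0,0,0,0,-1],[0,0,0,0,-1],[0,0,0,0,-1]]]' 80
python3 - <<'E'
from h import *
snap('scene','s8');snap('side','d8')
def ball(n,u,v):
    k=load(n);h=cv2.cvtColor(k['color'],cv2.COLOR_RGB2HSV);m=cv2.inRange(h,(5,90,60),(20,255,255));m[:v-9]=0;m[v+10:]=0;m[:,:u-9]=0;m[:,u+10:]=0
    M=cv2.moments(m,True);return M['m10']/M['m00'],M['m01']/M['m00'],M['m00']
for i in '678':
    a=ball('s'+i,319,243);b=ball('d'+i,335,235);print(a,b,tri((load('s'+i),load('d'+i)),(a[:2],b[:2]))[0].round(4))
E
```

```text
t: 22.55
tcp_pos: [0.5254, -0.0885, 0.1659]
tcp_rot: [3.141, 0.0, 0.052]
contact_force: [0.1, -0.7, -2.7]
opening: 0.0147
finger_force: 78.0
(317.6794871794872, 243.39743589743588, 156.0) (334.9234693877551, 234.77551020408163, 196.0) [ 0.5244 -0.0899  0.1082]
(318.2193548387097, 242.68387096774194, 155.0) (334.84285714285716, 234.13809523809525, 210.0) [ 0.5246 -0.0885  0.1093]
(318.1602564102564, 242.64743589743588, 156.0) (334.91121495327104, 234.18691588785046, 214.0) [ 0.5246 -0.0888  0.1095]
```

The ball is centred under the grip to within about 1 mm and steady, so I hand the job in.

```bash
python3 -c "
from plant import ctrl
print(ctrl.close_job())"
```

```text
the job is handed in; nothing more can be done
None
```

The job is handed in at about 22.6 s: the frame hangs released astride the rail, and the dish is held level about 7 cm above the board, turned a quarter turn so its arch faces the fan, with the ball centred.

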